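Show the ball to the viewing scope

ROBOT

A 6-joint arm with a two-finger parallel gripper is mounted at the origin on the work surface. World frame = base frame: x ahead of the robot, y to its left, z up, the work surface at z = 0. Lengths are in m, angles in degrees, forces in N, time in s.
With the tool pointing down it reaches from about 0.4 to 0.825 m from the base axis. Payload 7 kg.
Tool frame: the origin (TCP) lies between the finger pads, 19 mm behind the fingertips; this is the grasp point; z points along the fingers, y is the line along which they close (so a half turn about z gives the same grasp; the last joint's range is limited). The gripper opens to 88 mm and grips with 3 to 60 N. Pads are 19 mm wide; open, the fingers measure 130 mm over their backs; the gripper's body (78 mm by 193 mm) begins 47 mm behind the grasp point.
Start: joints at [85.262, 20.546, 0.682, 0, -70.136, -16.507], TCP at [0.245, 0.629, 0.245] pointing down, gripper open.
Joint ranges: [-176.03, 176.03], [-82.01, 121.73], [-58.28, 71.71], [-173.87, 95.51], [-174.79, -0.11], [-173.66, 173.66]. Speed limits (degrees/s): [136.94, 136.94, 172.46, 180, 180, 180].

INTERFACE

Orientations are given as [roll, pitch, yaw] about the fixed x, y, z axes, in that order (R = Rz(yaw) Ry(pitch) Rx(roll)).
In Python, from plant import r gives the robot as it stands. The module is installed in compiled form; this text tells all that it offers.
- The arm moves only by the tool jog_arm, never from a script. Its argument "deltas" is a list that holds one entry, the list of rows, each a list of 5 numbers: the opening, from -1 (shut) to 1 (fully open), then the shift along the world's x, y, z in cm, then the turn about the world's z in rad. In form: [[[claw, dx, dy, dz, turn], ...]]. A call has 1 to 8 rows; each row shifts and turns the commanded pose from where the row before left it; what a row does not reach is not made up. A row lasts 1/8 s, in which the tool goes at most 62.5 mm and 10.7 degrees, less where a joint would pass 70% of its speed; a pose out of reach is approached as far as the arm can. A call with a gripper value outside its range is refused whole. The fingers move at their own pace and stop on an object; "force" is the grip in N (left out, the last holds). Time passes only in rows, so rows that do not move let the fingers close. It gives the time, the measured TCP pose, the force, the opening and the grip force at its end, in the units of the state.
- r.get_state(): the state, without advancing time (a new reading comes with each control period).
- r.capture(name): name is "side" or "top" or "wrist"; returns the picture (420x560x3 uint8, blue, green, red); there is no depth.
- r.camera_info(name): a dict with "fx", "fy", "cx", "cy" (pixels), "view" (4x4, takes a point from world to camera coordinates). Camera axes: x right, y up, looking along -z (the intrinsics and any distortion apply to the point x, -y, -z); pixel columns grow to the right and rows downward; lengths in m; the calibration is good to about 2 mm. A picture is of the moment at which its call begins: read the wrist's pose just before it. camera_info takes no time and is no camera call; for the wrist camera it gives the pose at the moment of the call.
- r.close_job(): hands the job in; it is judged then, once.
The state is a dict: "time_s": time; "joints": joint angles; "qd": joint speeds; "joint_torque": joint torques, N m; "tcp_pos": TCP position; "eef_rot": TCP orientation; "contact_force": force on the tool from outside, world axes, zero at the start; "moment": the same for the moment, N m; "gripper_width": finger opening in m; "gripper_force": force on a finger pad.
Only numpy, scipy, OpenCV 4.12 (cv2) and the standard library are available. Lean on these libraries where they do the work, as an engineer would, in place of code of your own. Each camera call takes 0.05 s, during which the arm holds its last target. There are 200 camera calls.

TASK

Start up the viewing station by pressing the three keys on the key box fully down, one at a time: the smallest, then the middle-sized, then the largest. Then take the sample tray by its upright fin, lift it off the stage and carry it to the viewing scope without letting the loose steel ball leave its ring pocket or touching the ball. Finish while still holding the tray in the gripper, level and still, its pocket end pointing at the scope in line with the scope's tube, with the ball about 90 mm straight in front of the middle of the lens; do not put it down, and leave the other things on the bench undisturbed.

Things in the scene. Friction and masses are not known exactly. Their poses are not given: they have to be found in the camera images.
- key_small_top (a point): centre of the top face of the smallest round key (16 mm diameter); z up. The top stands 52 mm above the bench, 10 mm above its steel collar (32 mm diameter). The three keys are black, alike but for size, in one row, 65 mm apart, in an order that varies
- key_mid_top (a point): centre of the top face of the middle-sized round key (26 mm diameter); z up. The top stands 52 mm above the bench, 10 mm above its steel collar (42 mm diameter). The three keys are black, alike but for size, in one row, 65 mm apart, in an order that varies
- key_large_top (a point): centre of the top face of the largest round key (38 mm diameter); z up. The top stands 52 mm above the bench, 10 mm above its steel collar (54 mm diameter). The three keys are black, alike but for size, in one row, 65 mm apart, in an order that varies
- key_small (a joint): how far the smallest key is pressed, m: 0 up, 0.006 fully down; springs back by itself; starts to move at about 1.5 N, fully down at about 5 N
- key_mid (a joint): how far the middle-sized key is pressed, m: 0 up, 0.006 fully down; springs back by itself; starts to move at about 1.5 N, fully down at about 5 N
- key_large (a joint): how far the largest key is pressed, m: 0 up, 0.006 fully down; springs back by itself; starts to move at about 1.5 N, fully down at about 5 N
- keybox: grey box fixed to the bench, 85 x 215 x 30 mm, that carries the keys; origin under its centre, keys in a row along its y axis
- stage: dark steel translation stage fixed to the bench, 170 x 120 mm, top 40 mm above the bench; the tray lies loose on it at the start, its long sides parallel to the stage's; origin at bench level under its centre
- tray: loose grey aluminium tray, 0.23 to 0.38 kg: plate 150 (x) x 80 (y) x 5 mm. In its middle a fin, 26 mm along x, 12 mm thick along y, top 61 mm above the tray's underside. At +x the ring pocket with the ball, at -x a fixed steel stub, 28 mm diameter, 14 mm high. With the ball aboard it balances about the fin. Origin: centre of the underside; x to the pocket end, z up
- tray_grip (a point): point in the fin of the tray where the TCP may grip: 45 mm above the tray's underside, on its centre; axes as the tray's
- tray_pocket (a point): centre of the ring pocket, at the height of the ball's centre: 52 mm from the fin's centre along tray x, 17.5 mm above the tray's underside. The ring is 40 mm across inside, 46 mm outside, its rim 3 mm above the plate
- ball_center (a point): centre of the loose polished steel ball, 25 mm diameter, 64 g; it rolls freely up to 13 mm from the pocket's centre and climbs over the rim if the tray tips past about 35 degrees or is jerked
- scope: viewing scope fixed to the bench: dark grey round foot 120 mm diameter, 30 mm high, upright post, level tube 40 mm diameter (48 mm at the eyepiece) with its axis 215 mm above the bench. Origin under the post at bench level; the tube looks along -x of this frame, the lens end is 120 mm from the post, the eyepiece end 80 mm behind it
- scope_lens (a point): middle of the scope's lens face, 215 mm above the bench; the scope looks along -x of this point's frame
- scope_sight (a point): where the ball's centre should be held: 90 mm straight out from the middle of the lens, 215 mm above the bench; axes as the scope's (x points from here to the lens)
- screwdriver: bystander, leave alone: screwdriver, black handle, 170 mm long, lying
- solvent: bystander, leave alone: amber solvent bottle, 52 mm diameter, 110 mm tall; origin at its underside
- dish: bystander, leave alone: shallow white dish, 84 mm diameter, 16 mm high; origin at its underside
- tipbox: bystander, leave alone: pale plastic tip box, 60 x 90 x 24 mm; origin at its underside
- collar: bystander, leave alone: brass collar lying flat, 48 mm diameter, 14 mm high; origin at its underside
- weight: bystander, leave alone: small steel weight, 32 mm diameter, 42 mm tall; origin at its underside
- jar: bystander, leave alone: small glass jar with steel lid, 48 mm diameter, 55 mm tall; origin at its underside
There are look-alikes about, which are no part of the job. Leave any blue look-alike of the tray alone.

How it is judged (in metres and radians):
On the way, in this order (a step that is already met when the one before it is completed fails the run):
1. the smallest key is pressed fully down alone, the tray still on the stage (value of joint key_small above 0.0042 m and value of joint each of key_mid, key_large below 0.002 m and distance of tray from where it was at the start of the episode below 0.01 m), for 0.05 s.
2. then the middle-sized key, alone (value of joint key_mid above 0.0042 m and value of joint each of key_small, key_large below 0.002 m and distance of tray from where it was at the start of the episode below 0.01 m), for 0.05 s.
3. then the largest key, alone (value of joint key_large above 0.0042 m and value of joint each of key_small, key_mid below 0.002 m and distance of tray from where it was at the start of the episode below 0.01 m), for 0.05 s.
4. then the tray is lifted clear of the stage in the gripper, the ball in its pocket (height (world z) of tray above 0.07 m and distance between ball_center and tray_pocket below 0.018 m and contact force between the fingers and tray above 1 N), for 0.2 s.
At the end, for the whole second after the job is handed in: tray gripped, clear of the scope, 150 mm or more up, still, level within 7 degrees; ball in its pocket, centre within 30 mm of the point 90 mm in front of the lens; pocket end towards the scope, in line with its tube within 20 degrees; keys up again (contact force between the fingers and tray above 1 N and distance between ball_center and tray_pocket below 0.018 m and angle between tray's own z axis and vertical below 0.12 rad and linear speed of tray below 0.02 m/s and angular speed of tray below 0.15 rad/s and distance between ball_center and scope_sight below 0.03 m and angle between the x axis of tray and the x axis of scope, either way round below 0.35 rad and x of tray_grip in the frame of scope below -0.225 m and height (world z) of tray above 0.15 m and contact force between tray and scope below 0.1 N and value of joint each of key_small, key_mid, key_large below 0.002 m); the arm keeps its last pose, push and grip.
It fails at once if the ball leaves its pocket (distance between ball_center and tray_pocket above 0.025 m).
It fails at once if the fingers touch the ball (contact force between the fingers and ball above 0.3 N).
It fails at once if two keys are down at once (value of joint each of key_small, key_mid above 0.003 m or value of joint each of key_small, key_large above 0.003 m or value of joint each of key_mid, key_large above 0.003 m).
It fails at once if a bystander is disturbed (moved more than 30 mm) (distance of any of screwdriver, solvent, dish, tipbox, collar, weight, jar from where it was at the start of the episode above 0.03 m).
It also fails if it takes over 61 s, if anything falls off the work surface, if the arm or the gripper's body presses on something with over 40 N, if the wrist force passes 120 N, or if a joint passes its speed limit or range.

## Working session

There is one attempt and no reset: what is moved stays moved. The work goes in short steps, Python scripts to look and compute and a tool call to move; the robot and the scene stay as the last step left them, time stands still between calls to the robot, and variables do not carry over. Pictures are saved under pics/ and viewed, at most 10 in all, crops included, and the job is handed in when it is done.

Besides the shell and the picture viewer there is one more tool, called after "Emit:" by a JSON object that holds its "op" and its "data". jog_arm: Moves the arm, as the interface text tells. Its arguments: {"type":"object","properties":{"deltas":{"type":"array"},"force":{"type":"number"}},"required":["deltas"]}

```bash
mkdir -p pics; cat > h.py <<'E'
import numpy as np, cv2
from plant import r
def ray(info,u,v):
    V=np.array(info["view"]);R=V[:3,:3];t=V[:3,3]
    d=np.array([(u-info["cx"])/info["fx"],-(v-info["cy"])/info["fy"],-1.])
    return -R.T@t, R.T@d
def onz(info,u,v,z):
    o,d=ray(info,u,v); return o+d*(z-o[2])/d[2]
def proj(info,p):
    V=np.array(info["view"]);c=V[:3,:3]@np.array(p)+V[:3,3]
    return info["cx"]+info["fx"]*c[0]/-c[2], info["cy"]+info["fy"]*-c[1]/-c[2]
E
python3 - <<'E'
from h import *
print(r.get_state())
for n in("top","side","wrist"):
    i=r.camera_info(n); print(n,i); im=r.capture(n); cv2.imwrite(f"pics/{n}0.png",im)
E
```

```text
{'time_s': 0.0, 'joints': array([ 8.52626560e+01,  2.05917255e+01,  6.34298555e-01, -1.80951932e-02,
       -7.01366834e+01, -1.65071037e+01]), 'qd': array([ 0.08079323,  0.08777154, -0.0591843 , -0.02548388, -0.027146  ,
       -0.01984312]), 'joint_torque': array([-1.44530886e-04, -5.82714021e+01,  2.93043727e+01,  6.99717969e+00,
        6.93194437e-03, -1.75071955e-04]), 'tcp_pos': array([0.24445102, 0.62869409, 0.24442975]), 'eef_rot': array([ 1.79904935e+02, -1.04327044e-02, -2.12506014e+01]), 'contact_force': array([-0.33884108, -0.63533671,  0.52281051]), 'moment': array([-0.00489887,  0.01122882,  0.01034103]), 'gripper_force': 0.0, 'gripper_width': 0.08762435053554651}
top {'fx': 462.70058239234254, 'fy': 462.70058239234254, 'cx': 285.02914261047437, 'cy': 214.59890177904, 'view': array([[ 0.00957733, -0.99994999, -0.00287877, -0.05389363],
       [ 0.99455444,  0.0092268 ,  0.10380909, -0.54308025],
       [-0.10377734, -0.0038573 ,  0.99459308, -1.27754043],
       [ 0.        ,  0.        ,  0.        ,  1.        ]])}
side {'fx': 486.96145743485846, 'fy': 486.96145743485846, 'cx': 280.6348004210476, 'cy': 210.85326956155825, 'view': array([[ 0.88039301, -0.47409108, -0.01207455, -0.46101752],
       [ 0.32615909,  0.58680563,  0.74113386, -0.24611258],
       [-0.34427954, -0.65642729,  0.67124869, -1.08056389],
       [ 0.        ,  0.        ,  0.        ,  1.        ]])}
wrist {'fx': 368.0802869537197, 'fy': 368.0802869537197, 'cx': 284.279264650089, 'cy': 213.44582355521672, 'view': array([[-3.62199011e-01, -9.32100784e-01, -6.40900995e-05,
         6.74783938e-01],
       [ 8.93103858e-01, -3.47025766e-01, -2.86249222e-01,
         3.57390917e-02],
       [ 2.66790884e-01, -1.03736424e-01,  9.58155196e-01,
        -3.89111008e-01],
       [ 0.00000000e+00,  0.00000000e+00,  0.00000000e+00,
         1.00000000e+00]])}
```

View pics/top0.png

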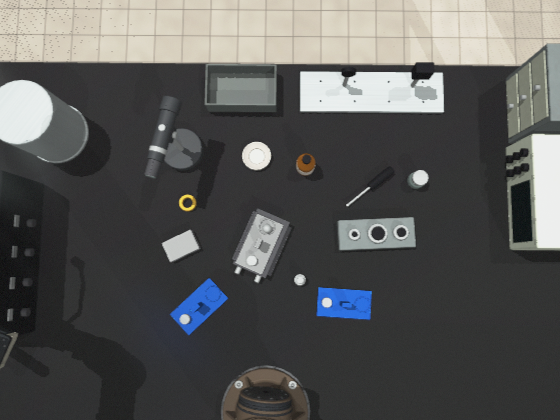

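View pics/side0.png

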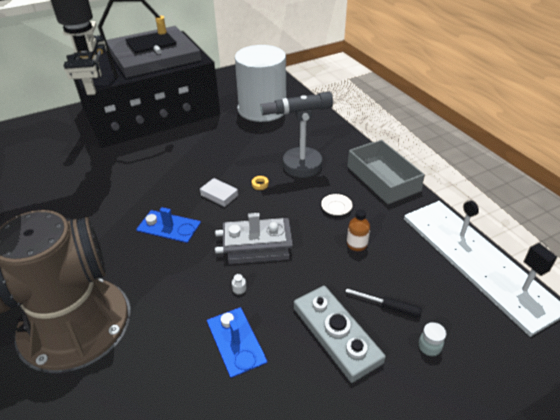

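The top view shows the key box near (377,233), with small key at 354 and candidate large at 377. The tray on the stage is near (262,245), with its ring pocket/ball at (267,228) and stub at (252,261). The scope's tube runs from (170,100), the wide eyepiece end, to (152,175), the lens. The side view agrees.

```bash
python3 - <<'E'
from h import *
t=cv2.imread("pics/top0.png")
c=lambda x,y,w,h,s:cv2.resize(t[y:y+h,x:x+w],None,fx=s,fy=s,interpolation=cv2.INTER_CUBIC)
a=c(330,205,100,50,4);b=c(225,200,75,90,4);d=c(135,85,80,100,4)
m=np.zeros((580,800,3),np.uint8)
m[:200,:400]=a;m[205:565,:300]=b;m[:400,420:740]=d
cv2.imwrite("pics/mont.png",m)
E
```

```text
(no output)
```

View pics/mont.png

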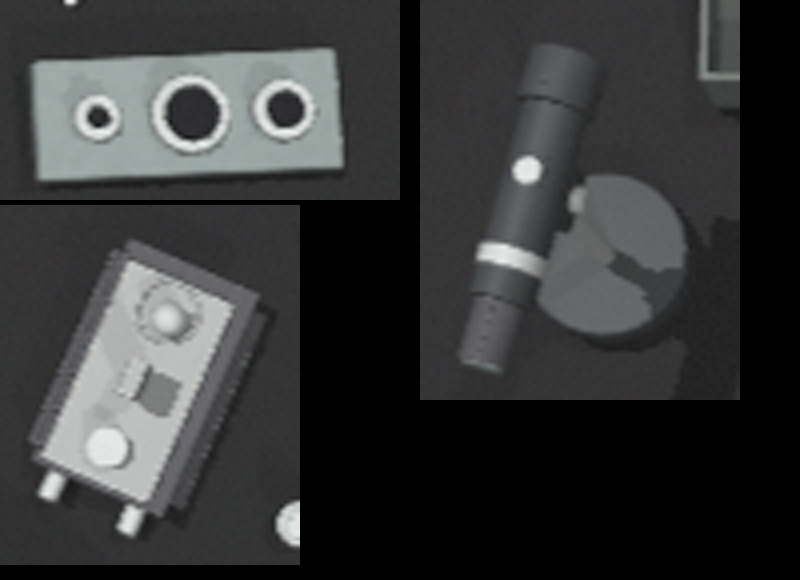

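The montage shows the order small, large, mid (left to right). The tray's pocket is at the far end, with the fin at about (130,380). The tube's lens end is at (482,365), with the lens glass just visible.

```bash
python3 - <<'E'
from h import *
i=r.camera_info("top"); t=cv2.imread("pics/top0.png"); s=cv2.imread("pics/side0.png"); si=r.camera_info("side")
g=cv2.cvtColor(t,cv2.COLOR_BGR2GRAY)
# keys: dark blobs in box
sub=(g[215:252,338:415]<70).astype(np.uint8)
n,l,st,ce=cv2.connectedComponentsWithStats(sub,connectivity=4)
for k in range(1,n):
    if 8<st[k,4]<500:
        u,v=ce[k]+[338,215]
        p=onz(i,u,v,.052); print("key",st[k,4],(u,v),p.round(4), "sideproj",np.round(proj(si,p),1))
M=lambda x,y,ox,oy,mx,my:((ox+(x-mx+.5)/4-.5),(oy+(y-my+.5)/4-.5))
for nm,x,y,z in [("c1",127,258,.045),("c2",240,305,.045),("c3",150,502,.045),("c4",43,455,.045),("fin",130,380,.101),("ball",170,317,.0575),("stub",108,446,.059)]:
    p=onz(i,*M(x,y,225,200,0,205),z); print(nm,p.round(4),np.round(proj(si,p),1))
L=onz(i,*M(482,365,135,85,420,0),.212);E=onz(i,*M(565,50,135,85,420,0),.22)
d=(E-L)[:2];print("L",L,"E",E,np.linalg.norm(d),np.degrees(np.arctan2(d[1],d[0])),np.round(proj(si,L),1),np.round(proj(si,E),1))
for nm,x in [("band",508)]: print(onz(i,*M(508,258,135,85,420,0),.215))
c=lambda x,y,w,h,q:cv2.resize(s[y:y+h,x:x+w],None,fx=q,fy=q,interpolation=cv2.INTER_CUBIC)
m=np.zeros((560,800,3),np.uint8);m[:360,:400]=c(210,200,100,90,4);m[:380,405:785]=c(250,85,95,95,4)
cv2.imwrite("pics/mont2.png",m)
E
```

```text
key 277 (np.float64(370.4332129963899), np.float64(216.4693140794224)) [ 0.5381 -0.2853  0.052 ] sideproj [349.4 303.9]
key 128 (np.float64(377.65625), np.float64(232.953125)) [ 0.4926 -0.3047  0.052 ] sideproj [336.5 319.1]
key 59 (np.float64(401.0), np.float64(231.84745762711864)) [ 0.4962 -0.3691  0.052 ] sideproj [355.7 342. ]
key 17 (np.float64(354.2352941176471), np.float64(233.76470588235293)) [ 0.4897 -0.2402  0.052 ] sideproj [319.1 297.9]
key 243 (np.float64(381.6831275720165), np.float64(249.72016460905348)) [ 0.4466 -0.3153  0.052 ] sideproj [320.4 332. ]
c1 [0.5459 0.0311 0.045 ] [282.3 217.2]
c2 [ 0.5138 -0.048   0.045 ] [286.1 240.7]
c3 [0.3774 0.0126 0.045 ] [225.2 244.6]
c4 [0.4088 0.0868 0.045 ] [224.9 222. ]
fin [0.4587 0.0241 0.101 ] [252.  213.9]
ball [0.504  0.     0.0575] [273.4 226.5]
stub [0.4153 0.041  0.059 ] [234.2 228.1]
L [0.61655175 0.28138784 0.212     ] E [0.8129444  0.23551095 0.22      ] 0.20167984938047243 -13.148392813988837 [260.9 109.8] [330.6  96.8]
[0.6827031  0.26717505 0.215     ]
```

View pics/mont2.png

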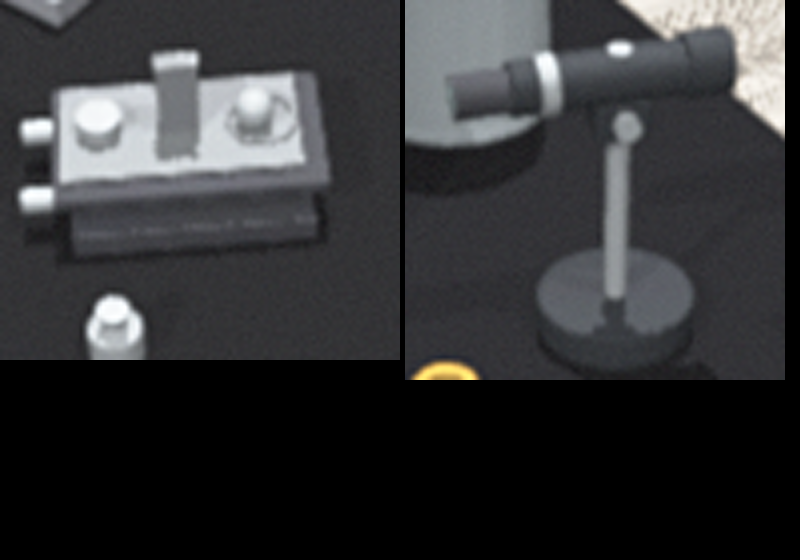

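The side view agrees: small key projects to (319,298), lens at about (262,109), and the tube length comes out at 202 mm against 200. So I can move: first to a hover above the tray with the fingers closing.

Emit:
{"op": "jog_arm", "data": {"deltas": [[[-1, 1.65, -4.6, 0, 0], [-1, 1.65, -4.6, 0, 0], [-1, 1.65, -4.6, 0, 0], [-1, 1.65, -4.6, 0, 0], [-1, 1.65, -4.6, 0, 0], [-1, 1.65, -4.6, 0, 0], [-1, 1.65, -4.6, 0, 0], [-1, 1.65, -4.6, 0, 0]]], "force": 10}}

```text
time_s: 1.15
tcp_pos: [0.3768, 0.2595, 0.2454]
eef_rot: [-180.0, -0.0, -21.2]
contact_force: [2.0, 0.6, 0.3]
gripper_width: 0.0131
gripper_force: 0.0
```

Emit:
{"op": "jog_arm", "data": {"deltas": [[[-1, 1.65, -4.6, 0, 0], [-1, 1.65, -4.6, 0, 0], [-1, 1.65, -4.6, 0, 0], [-1, 1.65, -4.6, 0, 0], [-1, 1.65, -4.6, 0, 0], [-1, 0, 0, 0, 0], [-1, 0, 0, 0, 0], [-1, 0, 0, 0, 0]]]}}

```text
time_s: 2.15
tcp_pos: [0.4589, 0.0319, 0.2454]
eef_rot: [-180.0, 0.0, -21.2]
contact_force: [0.0, 0.2, 0.3]
gripper_width: 0.0002
gripper_force: 0.0
```

```bash
python3 - <<'E'
from h import *
i=r.camera_info("wrist"); im=r.capture("wrist"); np.save("w1.npy",i,allow_pickle=True); cv2.imwrite("pics/w1.png",im)
s=r.get_state();print(s["tcp_pos"],s["eef_rot"])
E
```

```text
[0.45890433 0.03199819 0.24538443] [-1.79990880e+02 -9.21792809e-04 -2.11532630e+01]
```

View pics/w1.png

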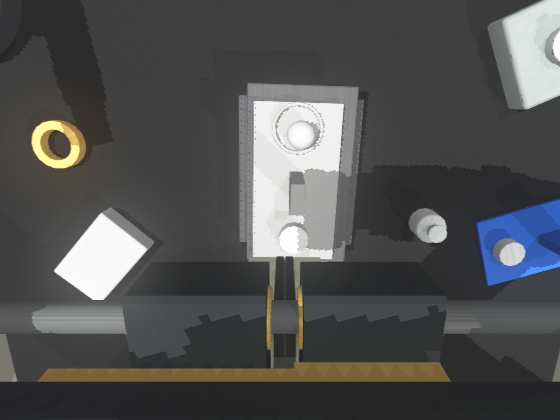

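The wrist view shows the plate corners at about (253,101), (344,103), (341,258) and (249,255). The ring centre is at (299,129), ball (301,135), stub top (293,238), and fin (297,172–215).

```bash
python3 - <<'E'
from h import *
i=np.load("w1.npy",allow_pickle=True).item(); im=cv2.imread("pics/w1.png")
P={}
for nm,u,v,z in [("a",253,101,.045),("b",344,103,.045),("c",341,258,.045),("d",249,255,.045),("ring",299,129,.047),("ball",301,135,.0575),("stub",293,236,.059),("fin front top L",290,208,.101),("R",305,208,.101)]:
    P[nm]=onz(i,u,v,z);print(nm,P[nm].round(4))
print("centre",(P["a"]+P["b"]+P["c"]+P["d"])/4)
ang=lambda a,b:np.degrees(np.arctan2(*(P[b]-P[a])[[1,0]]))
print(ang("d","a"),ang("c","b"),ang("stub","ring"),(P["stub"]+P["ring"])/2,np.linalg.norm((P["stub"]-P["ring"])[:2]))
g=cv2.cvtColor(im,cv2.COLOR_BGR2GRAY);_,th=cv2.threshold(g,150,255,0)
th[262:]=0
n,l,st,ce=cv2.connectedComponentsWithStats(th)
k=l[115,270];m=(l==k).astype(np.uint8);m=cv2.morphologyEx(m,cv2.MORPH_CLOSE,np.ones((61,61)))
rc=cv2.minAreaRect(cv2.findNonZero(m));bx=cv2.boxPoints(rc);print(st[k],rc)
B=np.array([onz(i,*q,.045) for q in bx]);print(B.round(4),B.mean(0),[np.linalg.norm(B[j]-B[j-1]).round(4) for j in range(4)])
E
```

```text
a [0.5428 0.0295 0.045 ]
b [ 0.5122 -0.0447  0.045 ]
c [0.3728 0.0051 0.045 ]
d [0.4088 0.0894 0.045 ]
ring [5.057e-01 2.000e-04 4.700e-02]
ball [5.011e-01 5.000e-04 5.750e-02]
stub [0.4168 0.0399 0.059 ]
fin front top L [0.4546 0.0291 0.101 ]
R [0.4503 0.0179 0.101 ]
centre [0.4591544  0.01985527 0.045     ]
-24.108003734199386 -19.655624088399875 -24.075169544701076 [0.46123862 0.02006997 0.053     ] 0.09743322524710753
[  252   101    92   159 12994] ((295.4417724609375, 179.68765258789062), (90.25669860839844, 156.4242706298828), 1.9749339818954468)
[[ 0.408   0.0912  0.045 ]
 [ 0.5435  0.0292  0.045 ]
 [ 0.5124 -0.044   0.045 ]
 [ 0.3725  0.0085  0.045 ]] [0.45911926 0.02123115 0.045     ] [np.float64(0.09), np.float64(0.1491), np.float64(0.0795), np.float64(0.1495)]
```

Emit:
{"op": "jog_arm", "data": {"deltas": [[[-1, 0.51, -4.53, -1, 0], [-1, 0.51, -4.53, -1, 0], [-1, 0.51, -4.53, -1, 0], [-1, 0.51, -4.53, -1, 0], [-1, 0.51, -4.53, -1, 0], [-1, 0.51, -4.53, -1, 0], [-1, 0, 0, -5, 0], [-1, 0, 0, -4, 0]]]}}

```text
time_s: 3.2
tcp_pos: [0.4897, -0.2403, 0.0939]
eef_rot: [-180.0, 0.0, -21.2]
contact_force: [1.0, 0.3, 0.5]
gripper_width: 0.0005
gripper_force: 0.0
```

Emit:
{"op": "jog_arm", "data": {"deltas": [[[-1, 0, 0, -1.5, 0], [-1, 0, 0, 0, 0], [-1, 0, 0, 0, 0]]]}}

```text
time_s: 3.58
tcp_pos: [0.4911, -0.2405, 0.082]
eef_rot: [-180.0, -0.1, -21.2]
contact_force: [-0.2, -0.2, 0.4]
gripper_width: 0.0007
gripper_force: 0.0
```

```bash
python3 - <<'E'
from h import *
a=r.capture("side");b=r.capture("top")
m=np.zeros((420,800,3),np.uint8)
m[:400,:400]=cv2.resize(a[260:360,280:380],None,fx=4,fy=4,interpolation=2)
m[:400,400:]=cv2.resize(b[190:290,320:420],None,fx=4,fy=4,interpolation=2)
cv2.imwrite("pics/k1.png",m); s=r.get_state();print(s["tcp_pos"],s["contact_force"])
E
```

```text
[ 0.4908856  -0.24063635  0.0820084 ] [ 0.05624086 -0.06263418  0.25179666]
```

View pics/k1.png

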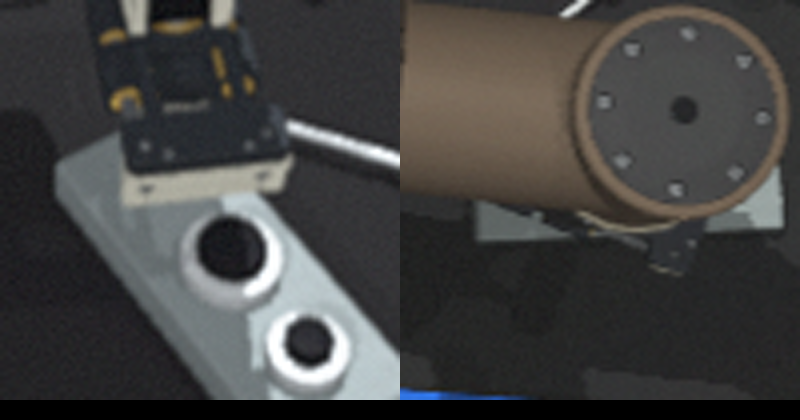

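The wide block in the side view (about (205,180)) is the gripper body, well above the keys, and it hides the fingertips. Pressing gently while watching the force.

Emit:
{"op": "jog_arm", "data": {"deltas": [[[-1, -0.1, 0, -0.6, 0], [-1, 0, 0, -0.6, 0], [-1, 0, 0, -0.4, 0], [-1, 0, 0, 0, 0], [-1, 0, 0, 0, 0]]]}}

```text
time_s: 4.3
tcp_pos: [0.489, -0.2407, 0.065]
eef_rot: [180.0, -0.0, -21.2]
contact_force: [-1.5, 1.9, 10.3]
gripper_width: 0.0003
gripper_force: 4.9
```

Key bottomed with 10 N. Now the middle one.

Emit:
{"op": "jog_arm", "data": {"deltas": [[[-1, 0, 0, 2, 0], [-1, 0, 0, 2, 0], [-1, 0.24, -4.3, 0, 0], [-1, 0.24, -4.3, 0, 0], [-1, 0.24, -4.3, 0, 0], [-1, 0, 0, 0, 0], [-1, 0, 0, -2.4, 0]]]}}

```text
time_s: 5.18
tcp_pos: [0.4966, -0.3705, 0.081]
eef_rot: [180.0, -0.2, -21.3]
contact_force: [0.4, 0.5, -0.6]
gripper_width: 0.0005
gripper_force: 0.0
```

Emit:
{"op": "jog_arm", "data": {"deltas": [[[-1, 0, 0, -0.6, 0], [-1, 0, 0, -0.6, 0], [-1, 0, 0, -0.4, 0], [-1, 0, 0, 0, 0], [-1, 0, 0, 0, 0]]]}}

```text
time_s: 5.8
tcp_pos: [0.4957, -0.3693, 0.0651]
eef_rot: [-180.0, 0.0, -21.2]
contact_force: [-3.1, 2.4, 5.6]
gripper_width: 0.0005
gripper_force: 2.6
```

Emit:
{"op": "jog_arm", "data": {"deltas": [[[-1, 0, 0, -0.1, 0], [-1, 0, 0, 0, 0], [-1, 0, 0, 2, 0], [-1, 0, 0, 2.1, 0], [-1, -0.16, 3.25, 0, 0], [-1, -0.16, 3.2, 0, 0], [-1, 0, 0, 0, 0], [-1, 0, 0, -2.4, 0]]]}}

```text
time_s: 6.8
tcp_pos: [0.495, -0.3055, 0.0825]
eef_rot: [-180.0, -0.3, -21.1]
contact_force: [-0.1, -1.2, 0.1]
gripper_width: 0.0004
gripper_force: 0.0
```

Emit:
{"op": "jog_arm", "data": {"deltas": [[[-1, 0, 0, -0.6, 0], [-1, 0, 0, -0.6, 0], [-1, 0, 0, -0.5, 0], [-1, 0, 0, 0, 0], [-1, 0, 0, 0, 0]]]}}

```text
time_s: 7.42
tcp_pos: [0.4929, -0.3056, 0.065]
eef_rot: [180.0, -0.1, -21.2]
contact_force: [-3.7, 2.9, 12.5]
gripper_width: 0.0004
gripper_force: 6.4
```

All three keys bottomed. Now up and over the fin, opening the gripper.

Emit:
{"op": "jog_arm", "data": {"deltas": [[[-1, 0, 0, 4.5, 0], [-1, 0, 0, 5, 0], [1, 0, 0, 4, 0], [1, -0.65, 6, 0, -0.04], [1, -0.65, 6, 0, 0], [1, -0.65, 6, 0, 0], [1, -0.65, 6, 0, 0], [1, -0.65, 6, 0, 0]]]}}

```text
time_s: 8.43
tcp_pos: [0.4602, -0.0034, 0.199]
eef_rot: [-179.9, -0.1, -23.6]
contact_force: [0.1, 0.5, 0.4]
gripper_width: 0.0551
gripper_force: 0.0
```

Emit:
{"op": "jog_arm", "data": {"deltas": [[[1, 0, 2.6, 0, 0], [1, 0, 0, 0, 0], [1, 0, 0, 0, 0], [1, 0, 0, 0, 0]]]}}

```text
time_s: 8.93
tcp_pos: [0.4602, 0.02, 0.1983]
eef_rot: [180.0, 0.0, -23.6]
contact_force: [0.7, 0.0, 0.5]
gripper_width: 0.0871
gripper_force: 0.0
```

```bash
python3 - <<'E'
from h import *
i=r.camera_info("wrist"); im=r.capture("wrist"); np.save("w2.npy",i,allow_pickle=True); cv2.imwrite("pics/w2.png",im)
s=r.get_state();print(s["tcp_pos"],s["eef_rot"],s["time_s"])
E
```

```text
[0.46023576 0.01994671 0.19832807] [ 1.79994750e+02  3.78632471e-03 -2.36221268e+01] 8.975
```

View pics/w2.png

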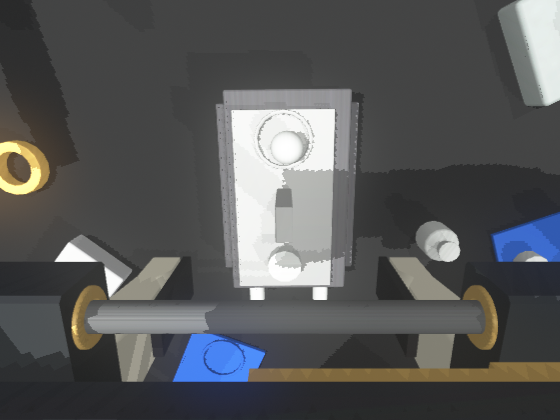

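The wrist view shows the tray edges vertical (columns 232–335) and centred on column 283, with the fin between the open fingers. Descending and gripping.

Emit:
{"op": "jog_arm", "data": {"deltas": [[[1, 0, 0, -3, 0], [1, 0, 0, -3, 0], [1, 0, 0, -2.5, 0], [1, 0, 0, -1.8, 0], [1, 0, 0, -1, 0], [1, 0, 0, 0, 0], [1, 0, 0, 0, 0]]]}}

```text
time_s: 9.85
tcp_pos: [0.4607, 0.0208, 0.086]
eef_rot: [-180.0, -0.0, -23.5]
contact_force: [0.5, 1.0, 1.0]
gripper_width: 0.0874
gripper_force: 0.0
```

Emit:
{"op": "jog_arm", "data": {"deltas": [[[0, 0, 0, 0, 0], [-0.4, 0, 0, 0, 0], [-0.5, 0, 0, 0, 0], [-0.6, 0, 0, 0, 0], [-0.7, 0, 0, 0, 0], [-0.8, 0, 0, 0, 0], [-1, 0, 0, 0, 0], [-1, 0, 0, 0, 0]]], "force": 30}}

```text
time_s: 10.85
tcp_pos: [0.4602, 0.0208, 0.0853]
eef_rot: [180.0, 0.0, -23.5]
contact_force: [-0.2, -0.6, -0.6]
gripper_width: 0.0135
gripper_force: 0.0
```

Emit:
{"op": "jog_arm", "data": {"deltas": [[[-1, 0, 0, 0, 0], [-1, 0, 0, 0, 0], [-1, 0, 0, 0, 0], [-1, 0, 0, 0, 0]]]}}

```text
time_s: 11.35
tcp_pos: [0.4601, 0.0208, 0.0853]
eef_rot: [180.0, 0.0, -23.5]
contact_force: [0.7, -0.4, -1.3]
gripper_width: 0.0117
gripper_force: 30.0
```

Gripped (11.7 mm, 30 N). Lifting with soft ramps.

Emit:
{"op": "jog_arm", "data": {"deltas": [[[-1, 0, 0, 0.1, 0], [-1, 0, 0, 0.25, 0], [-1, 0, 0, 0.4, 0], [-1, 0, 0, 0.5, 0], [-1, 0, 0, 0.6, 0], [-1, 0, 0, 0.6, 0], [-1, 0, 0, 0.6, 0], [-1, 0, 0, 0.6, 0]]]}}

```text
time_s: 12.35
tcp_pos: [0.4602, 0.0208, 0.1223]
eef_rot: [-180.0, -0.0, -23.5]
contact_force: [0.5, 0.8, -2.8]
gripper_width: 0.0123
gripper_force: 30.0
```

Emit:
{"op": "jog_arm", "data": {"deltas": [[[-1, 0, 0, 0.6, 0], [-1, 0, 0, 0.6, 0], [-1, 0, 0, 0.6, 0], [-1, 0, 0, 0.6, 0], [-1, 0, 0, 0.5, 0], [-1, 0, 0, 0.35, 0], [-1, 0, 0, 0.2, 0], [-1, 0, 0, 0, 0]]]}}

```text
time_s: 13.35
tcp_pos: [0.4602, 0.0208, 0.1564]
eef_rot: [-180.0, -0.0, -23.5]
contact_force: [-0.5, -0.1, -3.4]
gripper_width: 0.0118
gripper_force: 30.0
```

```bash
python3 - <<'E'
from h import *
im=r.capture("side");im2=r.capture("wrist")
m=np.zeros((420,800,3),np.uint8)
m[:400,:400]=cv2.resize(im[140:240,200:300],None,fx=4,fy=4,interpolation=2);m[:300,400:]=cv2.resize(im2,(400,300))
cv2.imwrite("pics/l1.png",m); s=r.get_state();print(s["tcp_pos"],s["contact_force"],s["moment"],s["gripper_width"])
E
```

```text
[0.46009142 0.02078902 0.15620823] [-0.11902225  0.64148855 -3.34338593] [-0.04781571 -0.00555237  0.0223757 ] 0.011942465335613535
```

View pics/l1.png

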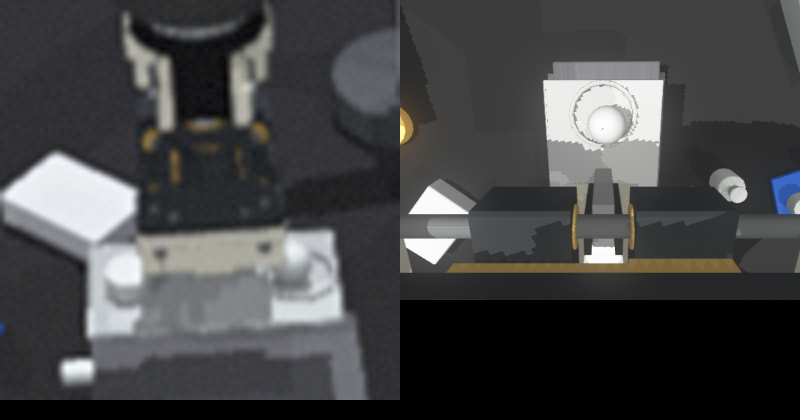

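The tray is level in the gripper with the ball in its ring (wrist crop: ball (607,124) in the ring around (604,113)). Carrying gently.

Emit:
{"op": "jog_arm", "data": {"deltas": [[[-1, 0, 0.2, 0.1, 0], [-1, 0.05, 0.4, 0.2, 0.003], [-1, 0.05, 0.6, 0.3, 0.005], [-1, 0.05, 0.8, 0.3, 0.005], [-1, 0.05, 1.0, 0.3, 0.006], [-1, 0.07, 1.2, 0.3, 0.007], [-1, 0.07, 1.2, 0.3, 0.007], [-1, 0.07, 1.2, 0.3, 0.007]]]}}

```text
time_s: 14.45
tcp_pos: [0.4643, 0.0878, 0.1776]
eef_rot: [-180.0, -0.0, -21.2]
contact_force: [-0.0, -0.4, -4.0]
gripper_width: 0.0116
gripper_force: 30.0
```

Emit:
{"op": "jog_arm", "data": {"deltas": [[[-1, 0.07, 1.2, 0.4, 0.007], [-1, 0.07, 1.2, 0.4, 0.007], [-1, 0.07, 1.2, 0.4, 0.007], [-1, 0.07, 1.2, 0.4, 0.007], [-1, 0.07, 1.2, 0.4, 0.007], [-1, 0.07, 1.2, 0.4, 0.007], [-1, 0.07, 1.2, 0.4, 0.007], [-1, 0.07, 1.2, 0.4, 0.007]]]}}

```text
time_s: 15.45
tcp_pos: [0.4699, 0.1836, 0.2096]
eef_rot: [180.0, 0.0, -18.0]
contact_force: [-0.3, -0.7, -4.3]
gripper_width: 0.0117
gripper_force: 30.0
```

Emit:
{"op": "jog_arm", "data": {"deltas": [[[-1, 0.07, 1.2, 0.4, 0.007], [-1, 0.07, 1.2, 0.4, 0.007], [-1, 0.07, 1.2, 0.4, 0.007], [-1, 0.07, 1.2, 0.4, 0.007], [-1, 0.07, 1.2, 0.4, 0.007], [-1, 0.07, 1.2, 0.4, 0.007], [-1, 0.07, 1.2, 0.3, 0.007], [-1, 0.07, 1.2, 0.2, 0.007]]]}}

```text
time_s: 16.45
tcp_pos: [0.4756, 0.2796, 0.2385]
eef_rot: [-180.0, -0.0, -14.8]
contact_force: [0.2, 0.3, -4.0]
gripper_width: 0.0118
gripper_force: 30.0
```

Emit:
{"op": "jog_arm", "data": {"deltas": [[[-1, 0.05, 1.0, 0, 0.006], [-1, 0.05, 0.8, 0, 0.005], [-1, 0.05, 0.6, 0, 0.005], [-1, 0.05, 0.4, 0, 0.003], [-1, 0, 0.2, 0, 0], [-1, 0, 0, 0, 0], [-1, 0, 0, 0, 0], [-1, 0, 0, 0, 0]]]}}

```text
time_s: 17.45
tcp_pos: [0.4775, 0.3086, 0.2384]
eef_rot: [-180.0, -0.0, -13.7]
contact_force: [0.3, -0.1, -3.2]
gripper_width: 0.0113
gripper_force: 30.0
```

```bash
python3 - <<'E'
from h import *
a=r.capture("side");w=r.capture("wrist");b=r.capture("top")
for n,x in(("side",a),("wrist",w),("top",b)): cv2.imwrite(f"pics/f_{n}.png",x)
np.save("w3.npy",r.camera_info("wrist"),allow_pickle=True)
m=np.zeros((580,800,3),np.uint8)
m[:300,:400]=cv2.resize(a[70:220,180:380],None,fx=2,fy=2,interpolation=2);m[:420,400:]=cv2.resize(w[:,:],None,fx=1,fy=1)[:,80:480]
m[300:580,:400]=cv2.resize(b[80:220,100:300],None,fx=2,fy=2,interpolation=2)
cv2.imwrite("pics/f1.png",m); s=r.get_state();print(s["tcp_pos"],s["eef_rot"],s["time_s"])
E
```

```text
[0.47749818 0.30869723 0.23839085] [-1.79999127e+02 -1.37628811e-04 -1.37452176e+01] 17.6
```

View pics/f1.png

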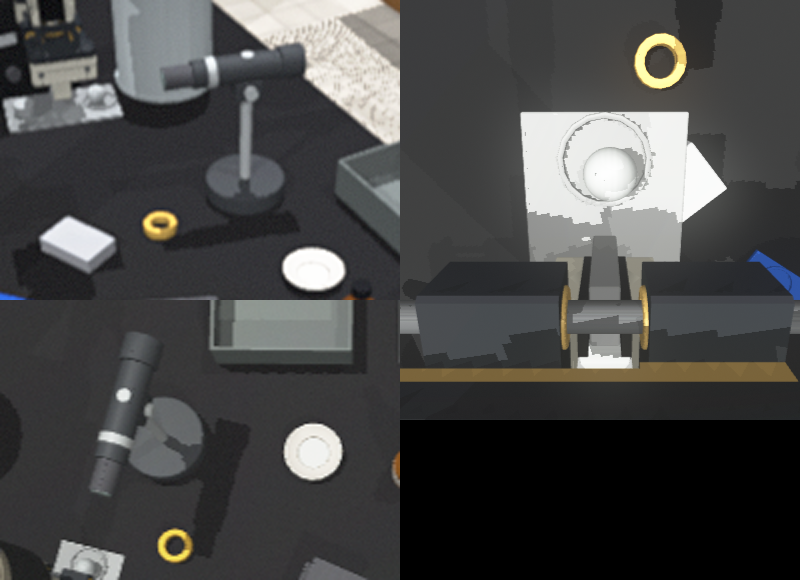

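The tray is level in front of the lens. The ball is in its ring at wrist px (290,173) and top px about (144,209); the lens is at top px (151,175). Checking the offset.

```bash
python3 - <<'E'
from h import *
t,s=r.camera_info("top"),r.camera_info("side");w=np.load("w3.npy",allow_pickle=True).item()
def tri(*rs):
    A=np.zeros((3,3));b=np.zeros(3)
    for o,d in rs:
        d=d/np.linalg.norm(d);M=np.eye(3)-np.outer(d,d);A+=M;b+=M@o
    return np.linalg.solve(A,b)
B=tri(ray(t,143.7,208.8),ray(s,229,117.3),ray(w,290,173)); L=tri(ray(t,151,175),ray(s,262.3,108.7))
print("ball tri",B,"wrist on plane",onz(w,290,173,.2109),"ring",onz(w,285,160,.2004),"lens tri",L,"lens on plane",onz(t,151,175,.215))
for y in(-13.1,):
    d=np.array([np.cos(np.radians(y)),np.sin(np.radians(y)),0]);S=np.array([.6166,.2814,.215])-.09*d;print("sight",S,"need",S-B)
E
```

```text
ball tri [0.52809269 0.29446383 0.21027313] wrist on plane [0.52228587 0.29537861 0.2109    ] ring [0.5270855 0.2965522 0.2004   ] lens tri [0.61851588 0.27773234 0.21648599] lens on plane [0.61817472 0.27843556 0.215     ]
sight [0.52894216 0.30179862 0.215     ] need [0.00084947 0.00733479 0.00472687]
```

Emit:
{"op": "jog_arm", "data": {"deltas": [[[-1, 0.1, 0.1, 0.1, 0], [-1, 0.2, 0.2, 0.1, 0.005], [-1, 0.1, 0.2, 0.1, 0.005], [-1, 0.1, 0.1, 0.1, 0], [-1, 0, 0, 0, 0], [-1, 0, 0, 0, 0], [-1, 0, 0, 0, 0], [-1, 0, 0, 0, 0]]]}}

```text
time_s: 18.6
tcp_pos: [0.4825, 0.3147, 0.2424]
eef_rot: [180.0, -0.0, -13.2]
contact_force: [-0.7, -0.9, -3.6]
gripper_width: 0.012
gripper_force: 30.0
```

Emit:
{"op": "jog_arm", "data": {"deltas": [[[-1, 0, 0, 0, 0], [-1, 0, 0, 0, 0], [-1, 0, 0, 0, 0], [-1, 0, 0, 0, 0], [-1, 0, 0, 0, 0], [-1, 0, 0, 0, 0], [-1, 0, 0, 0, 0], [-1, 0, 0, 0, 0]]]}}

```text
time_s: 19.6
tcp_pos: [0.4825, 0.3148, 0.2424]
eef_rot: [180.0, 0.0, -13.2]
contact_force: [0.2, -0.8, -4.1]
gripper_width: 0.0119
gripper_force: 30.0
```

```bash
python3 -c "
from plant import r
s=r.get_state();print(s['tcp_pos'],s['eef_rot'],s['gripper_force']);print(r.close_job())"
```

```text
[0.48250837 0.31480204 0.24235378] [ 1.79999314e+02  2.39459905e-04 -1.31707763e+01] 29.986868798732758
the job is handed in; nothing more can be done
None
```

I pressed the keys in order (small, middle, large) and handed the job in at 19.6 s with the tray held level and still at the scope, ball in its pocket and about 90 mm in front of the lens by camera measurement; no verdict came back.

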